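Tare the bench balance with the sample box on it

ROBOT

A 6-joint arm with a two-finger parallel gripper is mounted at the origin on a cart in front of the work surface, level with it; the furniture and walls round the work are solid. World frame = base frame: x ahead of the robot, y to its left, z up, the work surface at z = 0. Lengths are in m, angles in rad, forces in N, time in s.
With the tool pointing down it reaches from about 0.275 to 0.725 m from the base axis. Payload 15.9 kg.
Tool frame: the origin (TCP) lies between the finger pads; the fingertips stand 25 mm ahead of it and the grasp point (between the pads) lies 6 mm ahead of it; z points along the fingers, y is the line along which they close (so a half turn about z gives the same grasp; the last joint's range is limited). The gripper opens to 85 mm and grips with 20 to 120 N. Pads are 22 mm wide; open, the fingers measure 114 mm over their backs; the gripper's body (76 mm by 85 mm) begins 54 mm behind the grasp point. The pads swing forward as they close: fully open they stand 13 mm farther back than shut.
Start: joints at [1.165, 0.213, -0.034, 1.323, 0, 1.571], TCP at [0.197, 0.459, 0.256] pointing down, gripper open.
Joint ranges: [-2.98, 2.98], [-0.74, 1.72], [-1.14, 1.35], [-2.1, 2.04], [-1.57, 1.44], [-3.14, 3.14]. Speed limits (rad/s): [1.89, 1.89, 2.39, 2.57, 3.14, 3.14].

INTERFACE

Orientations are given as a rotation vector (axis times angle).
In Python, from station import robot, viewer gives the robot as it stands.
- The arm moves only by the tool send_rows, never from a script. Its argument "rows" is a list of rows, each an object with "xyz": the shift along the tool's x, y, z in m, a list of three; "dr": the turn, a rotation vector about the tool's x, y, z in rad, a list of three; "fingers": the opening, from 0 (shut) to 1 (fully open). A call has 1 to 20 rows; each row is the pose to reach, as a shift and turn from the pose commanded when the call began, along the tool's axes at that moment; what a row does not reach only later rows make up. A row lasts 1/10 s, in which the tool goes at most 50 mm and 8.59 degrees, less where a joint would pass 70% of its speed; a pose out of reach is approached as far as the arm can. A call with a gripper value outside its range is refused whole. The fingers move at their own pace and stop on an object; the grip force is fixed at half the most. Time passes only in rows, so rows that repeat a pose let the fingers close. It gives the time, the measured TCP pose, the force, the opening and the grip force at its end, in the units of the state.
- robot.state(): the state, without advancing time (a new reading comes with each control period).
- viewer.snapshot(name): name is "side" or "top"; returns the picture (400x640x3 uint8, red, green, blue); there is no depth.
- viewer.camera_params(name): a dict with "K" (3x3 intrinsics, pixels), "dist" ([k1, k2, p1, p2, k3] as OpenCV has them; the pictures are not rectified), "R" (3x3) and "t" (3): a world point X has camera coordinates R X + t. Camera axes: x right, y down, z forward; pixel columns grow to the right and rows downward; lengths in m; the calibration is good to about 2 mm. A picture is of the moment at which its call begins. camera_params takes no time and is no camera call.
- robot.sign_off(): hands the job in; it is judged then, once.
The state is a dict: "time": time; "joint_pos": joint angles; "joint_velocities": joint speeds; "effort": joint torques, N m; "tool_pos": TCP position; "ee_rot": TCP orientation; "ft_force": force on the tool from outside, world axes, zero at the start; "wrist_torque": the same for the moment, N m; "opening": opening from 0.0 (shut) to 1.0 (fully open); "grasp_force": force on a finger pad.
Only numpy, scipy, OpenCV 4.12 (cv2) and the standard library are available. Lean on these libraries where they do the work, as an engineer would, in place of code of your own. Each camera call takes 0.05 s, during which the arm holds its last target. There are 200 camera calls.

TASK

Set the sample box gently, lid up, in the middle of the balance's round pan and let go of it. Then press the tare key - the wide rectangular membrane key on the balance's sloping front - until you clearly feel its firm resistance, hold it so for about half a second without leaning hard on it, and take the hand away; leave the box on the pan. Do not press the small round key, and leave the loupe and the vial where they are.

Things in the scene. Friction and masses are not known exactly. Their poses are not given: they have to be found in the camera images.
- sample_box: Small sample box with a black base and a clear hinged lid that stays shut, 56 x 52 x 24 mm (x, y, z) with upright sides, about 50 g, loose on the table. The body that the fingers meet is 52 x 52 mm across. Origin: centre of its underside; z up.
- balance: Bench balance, fixed: about 205 mm deep (x), 156 mm wide (y), 56 mm high to the pan. Origin: centre of its underside, on the table. x points from the key panel (robot's side) to the pan, y left, z up. The key panel slopes down by 12 degrees towards -x; on it from left (+y) to right: the wide tare key, a display, the small round key.
- pan_centre (a point): Centre of the top face of the balance's flat round steel pan, 124 mm in diameter, 56 mm above the table; it lies 42 mm along the balance's +x from its origin. Axes as the balance's.
- tare_key: Tare key: grey rectangle 34 (x, up the slope) x 52 mm (y), left on the panel. Origin: centre of its underside, 67 mm along the balance's -x, 44 mm along +y, 37.5 mm above the table; z: the panel's normal, 12 degrees off vertical towards the balance's -x. Its face is 3 mm out from the origin. Springs 1 mm at 4 N, then solid; registers when over 4 N is held 0.2 s; over 40 N overloads it.
- round_key: Small round grey key, 22 mm in diameter, face 3 mm proud, at the right (-y) end of the same panel, 100 mm from the tare key. Not to be pressed. Origin: centre of its underside.
- loupe: Standing loupe, black ring over a clear foot, 39 mm in diameter, 42 mm high, loose. Bystander. Origin: centre of its underside.
- vial: Small white screw-cap vial standing upright, 23 mm in diameter, 52 mm high, loose. Bystander. Origin: centre of its underside.
There are look-alikes about, which are no part of the job. Leave any red or turquoise look-alike of the sample_box alone.

How it is judged:
By the outcome, as a careful person would: the job done as asked, in the order asked, and still so for the second after the job is handed in, with the robot touching nothing.
It also fails if it takes over 51 s, if anything falls off the work surface, if the arm or the gripper's body presses on something with over 40 N, if the wrist force passes 120 N, or if a joint passes its speed limit or range.

## Working session

There is one attempt and no reset: what is moved stays moved. The work goes in short steps, Python scripts to look and compute and a tool call to move; the robot and the scene stay as the last step left them, time stands still between calls to the robot, and variables do not carry over. Pictures are saved under pics/ and viewed, at most 13 in all, crops included, and the job is handed in when it is done.

Besides the shell and the picture viewer there is one more tool, called after "Call:" as a command line: name --argument value ..., lists and objects as JSON in quotes. send_rows: Moves the arm, as the interface text tells. Its arguments: {"type":"object","properties":{"rows":{"type":"array","items":{"type":"object","properties":{"xyz":{"type":"array","items":{"type":"number"}},"dr":{"type":"array","items":{"type":"number"}},"fingers":{"type":"number"}}}}},"required":["rows"]}

```bash
mkdir -p pics
python3 - <<'E'
from station import robot, viewer
import cv2
for n in ("side","top"):
    cv2.imwrite(f"pics/{n}0.png",cv2.resize(viewer.snapshot(n)[:,:,::-1],(800,500)) if 0 else viewer.snapshot(n)[:,:,::-1])
    p=viewer.camera_params(n); print({k:p[k] for k in p})
print(robot.state())
E
```

```text
{'K': array([[385.58043727,   0.        , 319.19282994],
       [  0.        , 385.58043727, 201.34235628],
       [  0.        ,   0.        ,   1.        ]]), 'dist': array([-0.03057886,  0.        ,  0.        ,  0.        ,  0.        ]), 'R': array([[ 0.90937348, -0.415962  ,  0.00393606],
       [-0.18457171, -0.41195309, -0.89231605],
       [ 0.37279105,  0.81072207, -0.45139403]]), 't': array([-0.44840632,  0.17273661,  0.68953246])}
{'K': array([[384.04294454,   0.        , 318.66060622],
       [  0.        , 384.04294454, 200.39585447],
       [  0.        ,   0.        ,   1.        ]]), 'dist': array([-0.02737231,  0.        ,  0.        ,  0.        ,  0.        ]), 'R': array([[-0.01667821, -0.99974876, -0.01497525],
       [-0.99137809,  0.01848168, -0.12972247],
       [ 0.12996664,  0.01268259, -0.99143725]]), 't': array([0.09382884, 0.54008492, 1.01920875])}
{'time': 0.1, 'joint_pos': array([ 1.16499172e+00,  2.13293445e-01, -3.49591581e-02,  1.32352420e+00,
       -2.74821119e-06,  1.57081591e+00]), 'joint_velocities': array([-0.0003545 , -0.00210302,  0.00127531,  0.00051929, -0.00262024,
        0.00023259]), 'effort': array([ 1.14487531e-03, -6.87248755e+01,  4.87803876e+01,  1.23199745e-02,
        2.75327238e-05, -1.16188139e-05]), 'tool_pos': array([0.19726986, 0.45913633, 0.25588715]), 'ee_rot': array([-6.33062358e-01, -3.07694812e+00,  1.50932087e-03]), 'ft_force': array([-0.24630703,  0.47447618, -0.77637778]), 'wrist_torque': array([0.00433179, 0.0366556 , 0.01670742]), 'grasp_force': 0.0, 'opening': 1.0020538987209093}
```

View pics/side0.png

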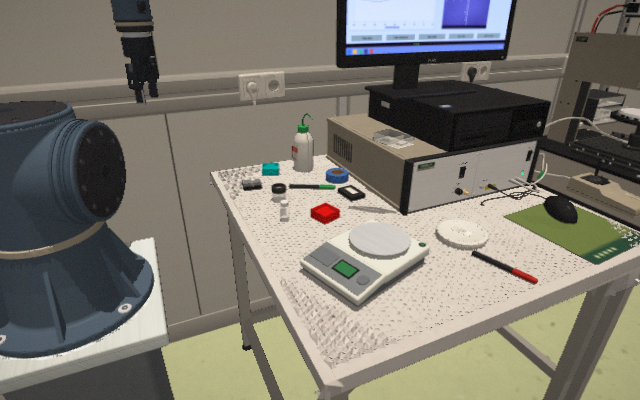

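View pics/top0.png

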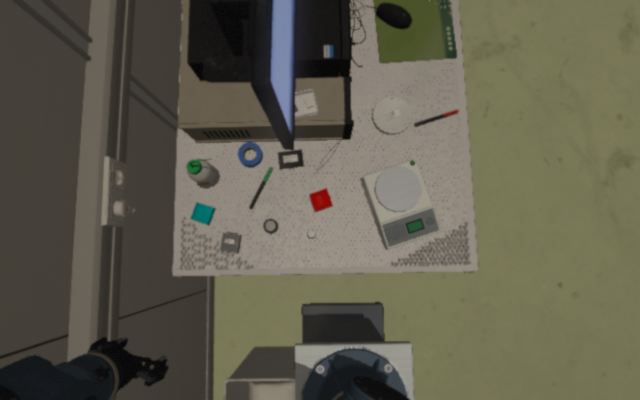

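The side view shows the balance at (365,258), the red box at (325,213), the vial at (284,210), the loupe at (278,190) and the turquoise box at (271,169). The sample box could be either of two things: side (351,192) / top (290,159), or side (251,184) / top (231,242). I'll enlarge both.

Run:
```python
import cv2, numpy as np
t=cv2.imread("pics/top0.png"); s=cv2.imread("pics/side0.png")
f=lambda im,x,y,w,h,k: cv2.resize(im[y:y+h,x:x+w],None,fx=k,fy=k,interpolation=cv2.INTER_CUBIC)
# top: left half x 190-340,y 140-260 ; side x 235-385,y155-230
a=f(t,180,140,160,110,5); cv2.imwrite("pics/c1.png",a)
b=f(s,235,155,160,75,5); cv2.imwrite("pics/c2.png",b)
c=f(t,355,150,100,100,4); d=f(s,295,212,140,90,400/90*1.0)
d=f(s,297,215,140,90,3); 
o=np.zeros((400,820,3),np.uint8); o[:400,:400]=c; o[:270,400:820]=d; cv2.imwrite("pics/c3.png",o[:, :800])
```

```text
(no output)
```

View pics/c1.png

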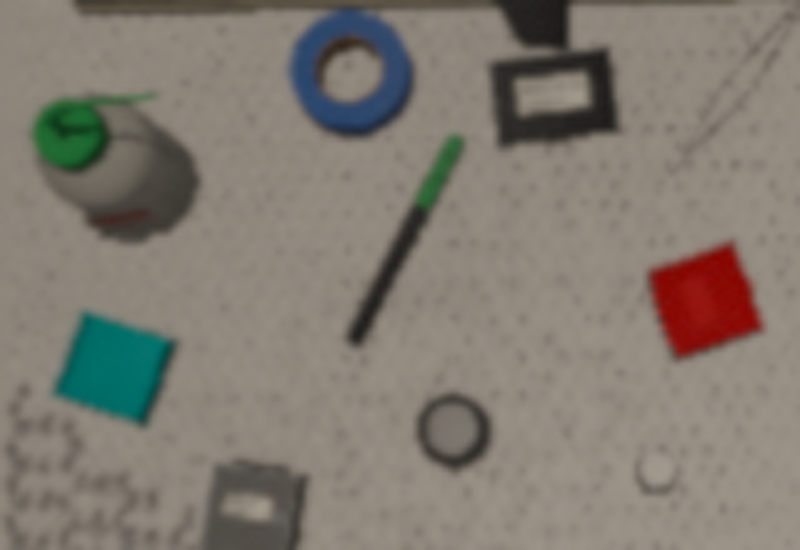

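View pics/c2.png

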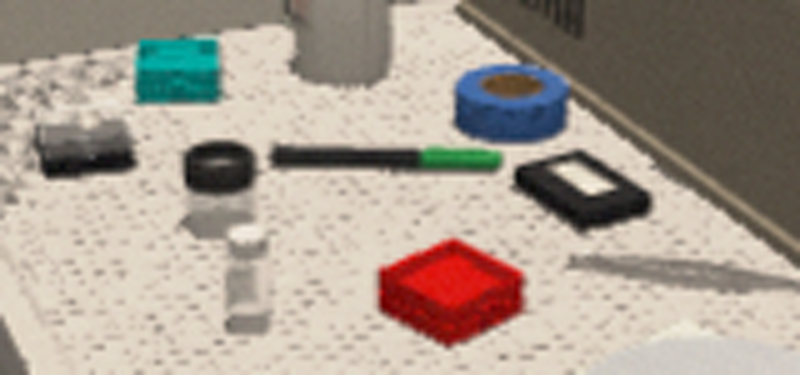

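View pics/c3.png

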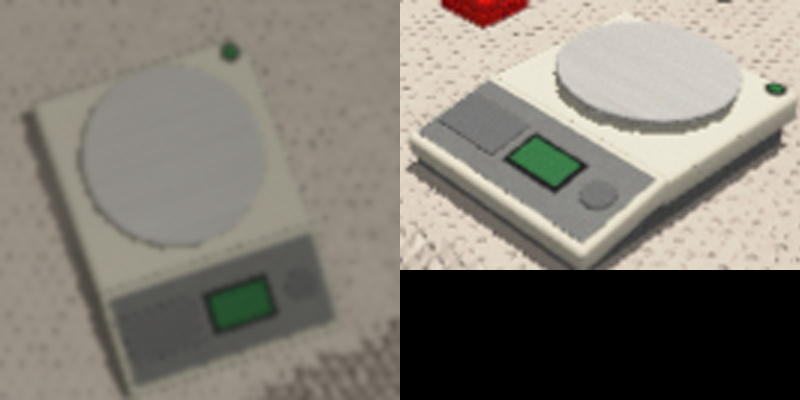

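The sample box is the thing with the clear top on a black base: top (231,242), side (251,185). The black framed item at top (290,159) is flat with an opaque frame. I'll crop the box closer.

Run:
```python
import cv2, numpy as np
t=cv2.imread("pics/top0.png"); s=cv2.imread("pics/side0.png")
f=lambda im,x,y,w,h,k: cv2.resize(im[y:y+h,x:x+w],None,fx=k,fy=k,interpolation=cv2.INTER_CUBIC)
a=f(t,212,225,40,40,10); b=f(s,234,170,40,40,10)
cv2.imwrite("pics/c4.png",cv2.convertScaleAbs(np.hstack([a,b]),alpha=1.3))
```

```text
(no output)
```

View pics/c4.png

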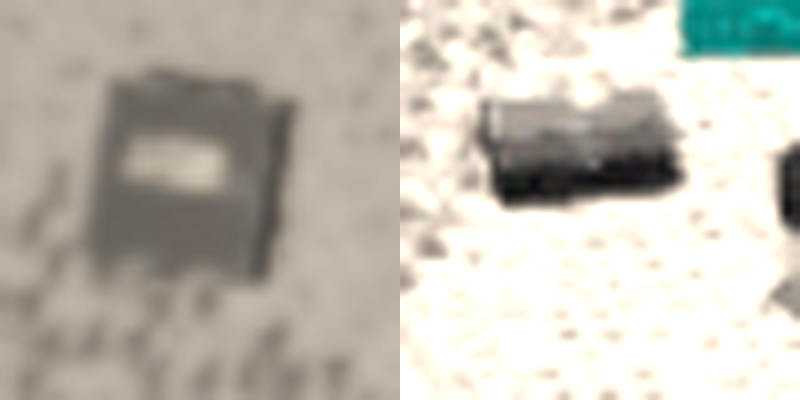

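```bash
cat > h.py <<'E'
import numpy as np, cv2
from scipy.optimize import least_squares
from scipy.spatial.transform import Rotation as Ro
from station import robot, viewer
P={n:viewer.camera_params(n) for n in("top","side")}
def proj(n,X):
    p=P[n]; return cv2.projectPoints(np.float64(X).reshape(-1,1,3),cv2.Rodrigues(p["R"])[0],p["t"],p["K"],p["dist"])[0][:,0]
def world(v,X):
    c,s=np.cos(v[3]),np.sin(v[3]); return np.array(X)@np.array([[c,-s,0],[s,c,0],[0,0,1]]).T+v[:3]
def fit(obs,v0):
    # obs: (cam, model xyz mm, pixel)
    def r(v): return np.concatenate([proj(o[0],world(v,np.array(o[1])/1e3))[0]-o[2] for o in obs])
    s=least_squares(r,v0,loss="soft_l1"); print("pose",np.round(s.x,4)," yaw deg",round(np.degrees(s.x[3]),1)); print(np.round(s.fun.reshape(-1,2),1).tolist()); return s.x
E
cat > m1.py <<'E'
from h import *
u=lambda k,ox,oy:(lambda x,y:np.array([ox+(x+.5)/k-.5,oy+(y+.5)/k-.5]))
ct=u(10,212,225); cs=u(10,234,170)
b=26
fit([("top",(b,b,24),ct(108,80)),("top",(-b,b,24),ct(88,262)),("top",(b,-b,0),ct(297,98)),("top",(-b,-b,0),ct(268,280)),
 ("side",(-b,-b,0),cs(100,200)),("side",(b,-b,0),cs(283,180)),("side",(-b,b,24),cs(82,103))],[.32,.24,0,-.1])
t=u(4,355,150); s=u(3,297,215)
key=lambda dx,dy,h=3:(-67+dx*np.cos(.2094)-h*np.sin(.2094),44+dy,37.5+dx*np.sin(.2094)+h*np.cos(.2094))
v=fit([("top",(42,0,56),t(173,155)),("side",(42,0,56),s(248,71)),
 ("top",key(17,26),t(112,315)),("top",key(17,-26),t(193,294)),("top",key(-17,-26),t(209,350)),("top",key(-17,26),t(131,372)),
 ("side",key(17,26),s(68,90)),("side",key(17,-26),s(130,132)),("side",key(-17,-26),s(96,154)),("side",key(-17,26),s(38,120)),
 ("top",key(0,-100),t(300,284)),("side",key(0,-100),s(198,194))],[.4,-.2,0,.25])
for n,p in(("pan",(42,0,56)),("tare face",key(0,0)),("round",key(0,-100))): print(n,np.round(world(v,np.array(p)/1e3),4))
# bystanders on table: loupe ring top 42, vial cap 52
c=u(5,180,140); s2=u(5,235,155)
for n,h,a,bb in(("loupe",42,c(453,430),s2(220,152)),("vial",52,c(656,472),s2(248,228))):
    print(n); fit([("top",(0,0,h),a),("side",(0,0,h),bb)],[.35,.1,0,0])
E
python3 m1.py
```

```text
pose [ 0.4306  0.3314  0.0028 -0.1376]  yaw deg -7.9
[[-0.8, -0.5], [-1.7, 0.1], [0.7, 0.3], [0.9, 0.6], [0.6, 0.7], [0.6, 0.6], [-0.4, -4.3]]
pose [ 0.5266 -0.1422 -0.0008  0.3033]  yaw deg 17.4
[[-0.3, 0.5], [0.4, -0.8], [1.4, 1.6], [-0.7, 0.8], [-1.1, -1.4], [0.3, -0.8], [2.4, 0.5], [0.1, -2.2], [-1.4, 0.5], [-0.3, -0.2], [0.0, 0.5], [0.4, 0.7]]
pan [ 0.5667 -0.1297  0.0552]
tare face [ 0.4489 -0.1204  0.0396]
round [ 0.4788 -0.2159  0.0396]
loupe
pose [0.4739 0.2167 0.0021 0.    ]  yaw deg 0.0
[[-0.0, 0.1], [0.1, -0.0]]
vial
pose [0.4495 0.1064 0.0025 0.    ]  yaw deg 0.0
[[0.0, -0.1], [-0.1, 0.0]]
```

```bash
cat >> h.py <<'E'
def go(pos,yaw,tilt_dir=None,tilt=0.):
    """shift/turn in tool axes to bring TCP to pos, tool z down, tool y along world direction yaw (mod pi); tilt: lean of tool z"""
    s=robot.state(); R0=Ro.from_rotvec(s["ee_rot"]); best=None
    for a in(yaw,yaw+np.pi):
        y=np.array([np.cos(a),np.sin(a),0]); z=np.array([0,0,-1.])
        R=Ro.from_matrix(np.c_[np.cross(y,z),y,z])
        if tilt: R=Ro.from_rotvec(tilt*np.array(tilt_dir))*R
        d=(R0.inv()*R).as_rotvec()
        if best is None or np.linalg.norm(d)<np.linalg.norm(best): best=d
    print("xyz",np.round(R0.inv().apply(np.array(pos)-s["tool_pos"]),4),"dr",np.round(best,4))
def st():
    s=robot.state(); print({k:np.round(s[k],4).tolist() for k in("time","tool_pos","ee_rot","joint_pos","ft_force","opening","grasp_force")})
E
python3 - <<'E'
from h import *
print(np.round(Ro.from_rotvec(robot.state()["ee_rot"]).as_matrix(),3))
go([.4305,.331,.12],-.1376+np.pi/2); go([.4305,.331,.12],-.1376)
# predicted outline vs picks
b=.026
w=world([.4306,.3314,0,-.1376],[[x,y,z] for z in(0,.024) for x,y in((b,b),(-b,b),(-b,-b),(b,-b))])
for n,o in(("top",(212,225)),("side",(234,170))): print(n,np.round((proj(n,w)-o)*10).tolist())
E
```

```text
[[-0.919  0.395 -0.   ]
 [ 0.395  0.919 -0.001]
 [-0.    -0.001 -1.   ]]
xyz [-0.2649 -0.0255  0.1359] dr [-1.000e-03 -1.000e-04 -2.682e-01]
xyz [-0.2649 -0.0255  0.1359] dr [-8.0000e-04  6.0000e-04  1.3026e+00]
top [[121.0, 75.0], [93.0, 259.0], [275.0, 282.0], [302.0, 97.0], [98.0, 71.0], [70.0, 259.0], [256.0, 282.0], [283.0, 93.0]]
side [[257.0, 119.0], [81.0, 139.0], [102.0, 212.0], [285.0, 190.0], [252.0, 45.0], [74.0, 64.0], [95.0, 135.0], [280.0, 113.0]]
```

Call:
send_rows --rows '[{"xyz": [-0.04,-0.004,0.02],"dr": [0,0,-0.05],"fingers": 1},{"xyz": [-0.08,-0.008,0.04],"dr": [0,0,-0.1],"fingers": 1},{"xyz": [-0.12,-0.012,0.06],"dr": [0,0,-0.14],"fingers": 1},{"xyz": [-0.16,-0.016,0.08],"dr": [0,0,-0.18],"fingers": 1},{"xyz": [-0.2,-0.02,0.1],"dr": [0,0,-0.22],"fingers": 1},{"xyz": [-0.24,-0.0235,0.12],"dr": [0,0,-0.25],"fingers": 1},{"xyz": [-0.265,-0.0255,0.136],"dr": [0,0,-0.268],"fingers": 1},{"xyz": [-0.265,-0.0255,0.136],"dr": [0,0,-0.268],"fingers": 1},{"xyz": [-0.265,-0.0255,0.136],"dr": [0,0,-0.268],"fingers": 1},{"xyz": [-0.265,-0.0255,0.136],"dr": [0,0,-0.268],"fingers": 1},{"xyz": [-0.265,-0.0255,0.136],"dr": [0,0,-0.268],"fingers": 1}]'

```text
time: 1.2
tool_pos: [0.4303, 0.3321, 0.121]
ee_rot: [0.215, 3.134, 0.001]
ft_force: [-0.4, -0.4, 0.7]
opening: 0.998
grasp_force: 0.0
```

Run:
```python
from h import *
st(); go([.4305,.331,.028],-.1376+np.pi/2)
f=lambda n,x,y,w,h,k: cv2.resize(viewer.snapshot(n)[y:y+h,x:x+w,::-1],None,fx=k,fy=k,interpolation=cv2.INTER_CUBIC)
cv2.imwrite("pics/d1.png",np.hstack([f("top",195,205,80,80,5),f("side",215,125,80,80,5)]))
```

```text
{'time': 1.2, 'tool_pos': [0.4303, 0.3321, 0.121], 'ee_rot': [0.2145, 3.1336, 0.001], 'joint_pos': [0.6572, 0.3628, -0.1809, 1.0261, 0.0001, 0.7939], 'ft_force': [-0.3759, -0.3634, 0.7101], 'opening': 0.9977, 'grasp_force': 0.0}
xyz [-0.0003 -0.0011  0.093 ] dr [0.0007 0.0006 0.0009]
```

View pics/d1.png

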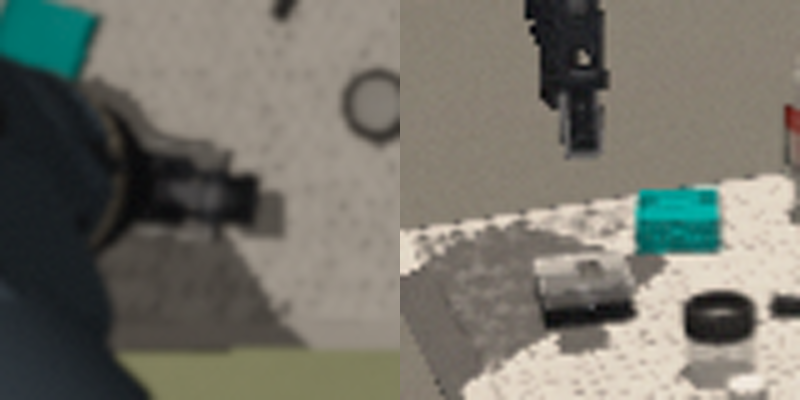

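The side crop shows the box fully in shade. Its bottom-front corners are at side (244.6,190.4) and (262,188.6), which match the model at z=0. The near fingertip ends at side (251.5,156).

Run:
```python
from h import *
s=robot.state(); R=Ro.from_rotvec(s["ee_rot"])
for a in(12,18,25): print(a,np.round(proj("side",np.array([s["tool_pos"]+R.apply([x/1e3,-y/1e3,a/1e3]) for x,y in((11,45),(-11,45),(11,57),(-11,57))])),1).tolist())
print(R.as_matrix()[:,1])
```

```text
12 [[247.3, 156.5], [255.5, 155.7], [247.8, 158.1], [256.1, 157.2]]
18 [[247.4, 158.7], [255.6, 157.8], [248.0, 160.2], [256.3, 159.4]]
25 [[247.6, 161.1], [255.8, 160.3], [248.2, 162.7], [256.5, 161.8]]
[1.36352907e-01 9.90660120e-01 6.41436398e-04]
```

Open, the tips stand about 12 mm ahead of the TCP, so the quoted 25 mm is for shut fingers. I'll grasp at TCP z ≈ 0.025.

Call:
send_rows --rows '[{"xyz": [0,-0.001,0.02],"dr": [0,0,0],"fingers": 1},{"xyz": [0,-0.001,0.04],"dr": [0,0,0],"fingers": 1},{"xyz": [0,-0.001,0.06],"dr": [0,0,0],"fingers": 1},{"xyz": [0,-0.001,0.075],"dr": [0,0,0],"fingers": 1},{"xyz": [0,-0.001,0.085],"dr": [0,0,0],"fingers": 1},{"xyz": [0,-0.001,0.092],"dr": [0,0,0],"fingers": 1},{"xyz": [0,-0.001,0.096],"dr": [0,0,0],"fingers": 1},{"xyz": [0,-0.001,0.096],"dr": [0,0,0],"fingers": 1},{"xyz": [0,-0.001,0.096],"dr": [0,0,0],"fingers": 1}]'

```text
time: 2.2
tool_pos: [0.4309, 0.3306, 0.0248]
ee_rot: [0.216, 3.134, 0.001]
ft_force: [-0.3, -0.4, 0.2]
opening: 1.001
grasp_force: 0.0
```

Call:
send_rows --rows '[{"xyz": [0,0,0],"dr": [0,0,0],"fingers": 0.8},{"xyz": [0,0,0],"dr": [0,0,0],"fingers": 0.7},{"xyz": [0,0,0],"dr": [0,0,0],"fingers": 0.6},{"xyz": [0,0,0],"dr": [0,0,0],"fingers": 0.5},{"xyz": [0,0,0],"dr": [0,0,0],"fingers": 0.4},{"xyz": [0,0,0],"dr": [0,0,0],"fingers": 0.4},{"xyz": [0,0,0],"dr": [0,0,0],"fingers": 0.4},{"xyz": [0,0,0],"dr": [0,0,0],"fingers": 0.4},{"xyz": [0,0,0],"dr": [0,0,0],"fingers": 0.4},{"xyz": [0,0,0],"dr": [0,0,0],"fingers": 0.4}]'

```text
time: 3.2
tool_pos: [0.4308, 0.3305, 0.025]
ee_rot: [0.216, 3.134, 0.001]
ft_force: [-2.8, -2.1, 9.9]
opening: 0.596
grasp_force: 63.1
```

Call:
send_rows --rows '[{"xyz": [0,0,-0.005],"dr": [0,0,0],"fingers": 0.4},{"xyz": [0,0,-0.02],"dr": [0,0,0],"fingers": 0.4},{"xyz": [0,0,-0.04],"dr": [0,0,0],"fingers": 0.4},{"xyz": [0,0,-0.065],"dr": [0,0,0],"fingers": 0.4},{"xyz": [0,0,-0.09],"dr": [0,0,0],"fingers": 0.4},{"xyz": [0,0,-0.115],"dr": [0,0,0],"fingers": 0.4},{"xyz": [0,0,-0.135],"dr": [0,0,0],"fingers": 0.4},{"xyz": [0,0,-0.145],"dr": [0,0,0],"fingers": 0.4},{"xyz": [0,0,-0.145],"dr": [0,0,0],"fingers": 0.4},{"xyz": [0,0,-0.145],"dr": [0,0,0],"fingers": 0.4}]'

```text
time: 4.2
tool_pos: [0.4304, 0.3302, 0.1685]
ee_rot: [-0.216, -3.134, 0.001]
ft_force: [0.3, -0.3, -0.3]
opening: 0.593
grasp_force: 62.5
```

Run:
```python
from h import *
st(); go([.567,-.130,.17],.3033+np.pi/2)
```

```text
{'time': 4.2, 'tool_pos': [0.4304, 0.3302, 0.1685], 'ee_rot': [-0.2162, -3.1335, 0.0009], 'joint_pos': [0.6544, 0.3313, -0.1004, 1.1398, -0.0, 0.7922], 'ft_force': [0.2674, -0.2828, -0.3429], 'opening': 0.5932, 'grasp_force': 62.5346}
xyz [-0.1985 -0.437  -0.0014] dr [-0.0005 -0.0007 -0.4411]
```

Call:
send_rows --rows '[{"xyz": [-0.006,-0.013,0],"dr": [0,0,-0.013],"fingers": 0.4},{"xyz": [-0.017,-0.037,0],"dr": [0,0,-0.037],"fingers": 0.4},{"xyz": [-0.032,-0.07,0],"dr": [0,0,-0.07],"fingers": 0.4},{"xyz": [-0.048,-0.105,0],"dr": [0,0,-0.106],"fingers": 0.4},{"xyz": [-0.064,-0.14,0],"dr": [0,0,-0.141],"fingers": 0.4},{"xyz": [-0.08,-0.175,0],"dr": [0,0,-0.177],"fingers": 0.4},{"xyz": [-0.096,-0.21,0],"dr": [0,0,-0.212],"fingers": 0.4},{"xyz": [-0.112,-0.245,0],"dr": [0,0,-0.248],"fingers": 0.4},{"xyz": [-0.128,-0.28,0],"dr": [0,0,-0.283],"fingers": 0.4},{"xyz": [-0.144,-0.315,0],"dr": [0,0,-0.318],"fingers": 0.4},{"xyz": [-0.16,-0.35,0],"dr": [0,0,-0.353],"fingers": 0.4},{"xyz": [-0.176,-0.385,0],"dr": [0,0,-0.389],"fingers": 0.4},{"xyz": [-0.188,-0.413,0],"dr": [0,0,-0.417],"fingers": 0.4},{"xyz": [-0.196,-0.43,0],"dr": [0,0,-0.434],"fingers": 0.4},{"xyz": [-0.1985,-0.437,0],"dr": [0,0,-0.441],"fingers": 0.4},{"xyz": [-0.1985,-0.437,0],"dr": [0,0,-0.441],"fingers": 0.4},{"xyz": [-0.1985,-0.437,0],"dr": [0,0,-0.441],"fingers": 0.4},{"xyz": [-0.1985,-0.437,0],"dr": [0,0,-0.441],"fingers": 0.4}]'

```text
time: 6.0
tool_pos: [0.567, -0.1287, 0.1692]
ee_rot: [0.476, -3.105, -0.0]
ft_force: [-0.2, 0.2, -1.1]
opening: 0.595
grasp_force: 62.5
```

Run:
```python
from h import *
st(); go([.567,-.130,.086],.3033+np.pi/2)
f=lambda n,x,y,w,h,k: cv2.resize(viewer.snapshot(n)[y:y+h,x:x+w,::-1],None,fx=k,fy=k,interpolation=cv2.INTER_CUBIC)
cv2.imwrite("pics/d2.png",np.hstack([f("top",350,135,100,110,4),f("side",320,155,100,110,4)]))
```

```text
{'time': 6.0, 'tool_pos': [0.567, -0.1287, 0.1692], 'ee_rot': [0.4756, -3.1051, -0.0005], 'joint_pos': [-0.2234, 0.409, 0.0143, 1.1765, 0.0002, -0.5273], 'ft_force': [-0.18, 0.1682, -1.1401], 'opening': 0.5948, 'grasp_force': 62.5143}
xyz [ 0.0003 -0.0012  0.0832] dr [ 0.0003 -0.0003  0.0007]
```

View pics/d2.png

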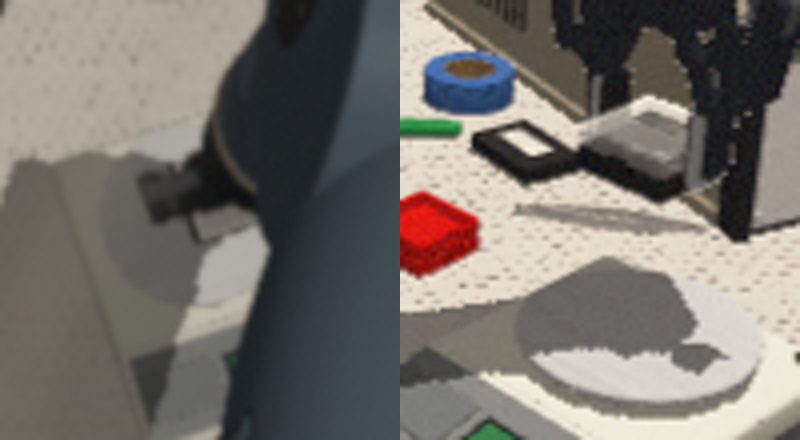

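The side crop shows the box held level between the fingers, base corner near side (385,205), with the pan clear below it. I'll lower it.

Call:
send_rows --rows '[{"xyz": [0,-0.001,0.01],"dr": [0,0,0],"fingers": 0.4},{"xyz": [0,-0.001,0.025],"dr": [0,0,0],"fingers": 0.4},{"xyz": [0,-0.001,0.04],"dr": [0,0,0],"fingers": 0.4},{"xyz": [0,-0.001,0.055],"dr": [0,0,0],"fingers": 0.4},{"xyz": [0,-0.001,0.068],"dr": [0,0,0],"fingers": 0.4},{"xyz": [0,-0.001,0.077],"dr": [0,0,0],"fingers": 0.4},{"xyz": [0,-0.001,0.082],"dr": [0,0,0],"fingers": 0.4},{"xyz": [0,-0.001,0.084],"dr": [0,0,0],"fingers": 0.4},{"xyz": [0,-0.001,0.084],"dr": [0,0,0],"fingers": 0.4},{"xyz": [0,-0.001,0.084],"dr": [0,0,0],"fingers": 0.4}]'

```text
time: 7.1
tool_pos: [0.5678, -0.1308, 0.0858]
ee_rot: [-0.474, 3.105, -0.0]
ft_force: [0.2, -0.4, 0.3]
opening: 0.596
grasp_force: 62.5
```

Call:
send_rows --rows '[{"xyz": [0,0,0.0005],"dr": [0,0,0],"fingers": 0.4},{"xyz": [0,0,0.001],"dr": [0,0,0],"fingers": 0.4},{"xyz": [0,0,0.0015],"dr": [0,0,0],"fingers": 0.4},{"xyz": [0,0,0.002],"dr": [0,0,0],"fingers": 0.4},{"xyz": [0,0,0.002],"dr": [0,0,0],"fingers": 0.4}]'

```text
time: 7.6
tool_pos: [0.5675, -0.1307, 0.0832]
ee_rot: [0.474, -3.105, -0.0]
ft_force: [0.1, -0.1, -0.2]
opening: 0.593
grasp_force: 62.5
```

Call:
send_rows --rows '[{"xyz": [0,0,0.0005],"dr": [0,0,0],"fingers": 0.4},{"xyz": [0,0,0.001],"dr": [0,0,0],"fingers": 0.4},{"xyz": [0,0,0.001],"dr": [0,0,0],"fingers": 0.4}]'

```text
time: 7.9
tool_pos: [0.5675, -0.1307, 0.0822]
ee_rot: [0.474, -3.105, -0.0]
ft_force: [0.0, 0.6, -0.8]
opening: 0.596
grasp_force: 62.5
```

Call:
send_rows --rows '[{"xyz": [0,0,0.0005],"dr": [0,0,0],"fingers": 0.4},{"xyz": [0,0,0.0007],"dr": [0,0,0],"fingers": 0.4},{"xyz": [0,0,0.0007],"dr": [0,0,0],"fingers": 0.4}]'

```text
time: 8.2
tool_pos: [0.5675, -0.1307, 0.0816]
ee_rot: [0.474, -3.106, -0.0]
ft_force: [0.2, -0.0, -0.1]
opening: 0.59
grasp_force: 62.5
```

Call:
send_rows --rows '[{"xyz": [0,0,0.0004],"dr": [0,0,0],"fingers": 0.4},{"xyz": [0,0,0.0006],"dr": [0,0,0],"fingers": 0.4},{"xyz": [0,0,0.0006],"dr": [0,0,0],"fingers": 0.4}]'

```text
time: 8.5
tool_pos: [0.5676, -0.1307, 0.0811]
ee_rot: [-0.474, 3.105, -0.0]
ft_force: [-0.2, -0.2, -0.0]
opening: 0.593
grasp_force: 62.6
```

Call:
send_rows --rows '[{"xyz": [0,0,0.0004],"dr": [0,0,0],"fingers": 0.4},{"xyz": [0,0,0.0006],"dr": [0,0,0],"fingers": 0.4},{"xyz": [0,0,0.0006],"dr": [0,0,0],"fingers": 0.4}]'

```text
time: 8.8
tool_pos: [0.5675, -0.1307, 0.081]
ee_rot: [-0.474, 3.105, -0.0]
ft_force: [-3.8, 0.7, 10.3]
opening: 0.588
grasp_force: 63.8
```

Contact with the pan at TCP z = 0.081, as expected. I'll release and rise.

Call:
send_rows --rows '[{"xyz": [0,0,0],"dr": [0,0,0],"fingers": 0.62},{"xyz": [0,0,0],"dr": [0,0,0],"fingers": 0.68},{"xyz": [0,0,0],"dr": [0,0,0],"fingers": 0.76},{"xyz": [0,0,0],"dr": [0,0,0],"fingers": 0.84},{"xyz": [0,0,0],"dr": [0,0,0],"fingers": 0.9},{"xyz": [0,0,0],"dr": [0,0,0],"fingers": 0.9},{"xyz": [0,0,0],"dr": [0,0,0],"fingers": 0.9},{"xyz": [0,0,-0.005],"dr": [0,0,0],"fingers": 0.9},{"xyz": [0,0,-0.015],"dr": [0,0,0],"fingers": 0.9},{"xyz": [0,0,-0.03],"dr": [0,0,0],"fingers": 0.9},{"xyz": [0,0,-0.05],"dr": [0,0,0],"fingers": 0.9},{"xyz": [0,0,-0.075],"dr": [0,0,0],"fingers": 0.9},{"xyz": [0,0,-0.09],"dr": [0,0,0],"fingers": 0.9},{"xyz": [0,0,-0.09],"dr": [0,0,0],"fingers": 0.9},{"xyz": [0,0,-0.09],"dr": [0,0,0],"fingers": 0.9}]'

```text
time: 10.3
tool_pos: [0.5676, -0.1308, 0.1706]
ee_rot: [-0.474, 3.105, -0.0]
ft_force: [0.3, -0.2, 0.3]
opening: 0.897
grasp_force: 0.0
```

Run:
```python
from h import *
st()
yaw=.3033; by=np.array([-np.sin(yaw),np.cos(yaw),0]); bx=np.array([np.cos(yaw),np.sin(yaw),0]); n=np.array([0,0,np.cos(.2094)])-bx*np.sin(.2094)
face=np.array([.4489,-.1204,.0396]); zt=-n
# rotating down-vector (0,0,-1) to -n : tilt about by by angle sign
for sg in(1,-1):
    r=Ro.from_rotvec(sg*.2094*by).apply([0,0,-1]); 
    if np.allclose(r,zt,atol=1e-3): print("sign",sg); go(face+n*(.025+.03),yaw+np.pi/2,by,sg*.2094); go(face+n*.025,yaw+np.pi/2,by,sg*.2094)
print("normal",n)
f=lambda n,x,y,w,h,k: cv2.resize(viewer.snapshot(n)[y:y+h,x:x+w,::-1],None,fx=k,fy=k,interpolation=cv2.INTER_CUBIC)
cv2.imwrite("pics/d3.png",f("side",295,160,140,140,4))
```

```text
{'time': 10.3, 'tool_pos': [0.5676, -0.1308, 0.1706], 'ee_rot': [-0.4743, 3.105, -0.0004], 'joint_pos': [-0.2264, 0.4096, 0.0189, 1.1794, -0.0, -0.5296], 'ft_force': [0.3444, -0.2121, 0.2827], 'opening': 0.8969, 'grasp_force': 0.0}
sign -1
xyz [0.1217 0.0454 0.0771] dr [-4.000e-04 -2.088e-01 -1.000e-04]
xyz [0.1155 0.0454 0.1065] dr [-4.000e-04 -2.088e-01 -1.000e-04]
normal [-0.1983849  -0.06208569  0.97815581]
```

View pics/d3.png

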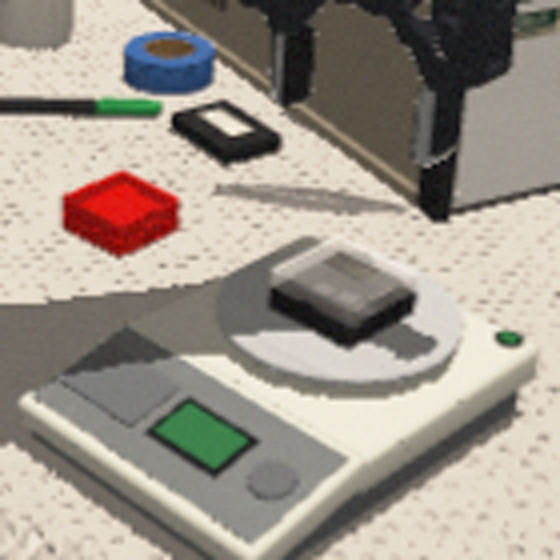

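The box stands lid up and level at crop (342,305), centred on the pan (ellipse centre ≈ (340,312)). The tare key centre is near crop (122,385). Next: hover over the key with the fingers shut.

Call:
send_rows --rows '[{"xyz": [0.01,0.004,0],"dr": [0,0,0],"fingers": 0.7},{"xyz": [0.03,0.012,0],"dr": [0,-0.02,0],"fingers": 0.5},{"xyz": [0.055,0.021,0],"dr": [0,-0.06,0],"fingers": 0.3},{"xyz": [0.08,0.03,0],"dr": [0,-0.11,0],"fingers": 0},{"xyz": [0.105,0.04,0.01],"dr": [0,-0.16,0],"fingers": 0},{"xyz": [0.12,0.0454,0.03],"dr": [0,-0.2,0],"fingers": 0},{"xyz": [0.1217,0.0454,0.055],"dr": [0,-0.209,0],"fingers": 0},{"xyz": [0.1217,0.0454,0.07],"dr": [0,-0.209,0],"fingers": 0},{"xyz": [0.1217,0.0454,0.077],"dr": [0,-0.209,0],"fingers": 0},{"xyz": [0.1217,0.0454,0.077],"dr": [0,-0.209,0],"fingers": 0},{"xyz": [0.1217,0.0454,0.077],"dr": [0,-0.209,0],"fingers": 0},{"xyz": [0.1217,0.0454,0.077],"dr": [0,-0.209,0],"fingers": 0}]'

```text
time: 11.55
tool_pos: [0.4384, -0.1239, 0.094]
ee_rot: [-0.443, 2.9, 0.046]
ft_force: [0.4, -0.2, 0.7]
opening: 0.001
grasp_force: 0.0
```

Run:
```python
from h import *
st()
yaw=.3033; by=np.array([-np.sin(yaw),np.cos(yaw),0]); n=np.array([-0.1983849,-0.06208569,0.97815581])
face=np.array([.4489,-.1204,.0396]); go(face+n*.025,yaw+np.pi/2,by,-.2094)
s=robot.state(); print("tip px",proj("side",s["tool_pos"]-n*.025),"key px",proj("side",face))
f=lambda n,x,y,w,h,k: cv2.resize(viewer.snapshot(n)[y:y+h,x:x+w,::-1],None,fx=k,fy=k,interpolation=cv2.INTER_CUBIC)
cv2.imwrite("pics/d4.png",f("side",285,170,140,130,4))
```

```text
{'time': 11.55, 'tool_pos': [0.4384, -0.1239, 0.094], 'ee_rot': [-0.4434, 2.9002, 0.0458], 'joint_pos': [-0.3566, 0.0927, -0.6334, 0.6778, 0.1275, -0.6493], 'ft_force': [0.3796, -0.2262, 0.6664], 'opening': 0.0015, 'grasp_force': 0.0}
xyz [0.0005 0.0002 0.0306] dr [-0.0005  0.0003  0.0002]
tip px [[322.34001479 243.48764748]] key px [[324.41595722 255.47312323]]
```

View pics/d4.png

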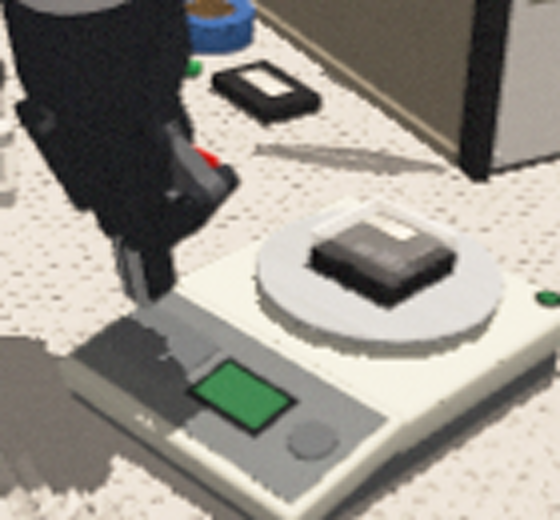

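The shut fingertip is at side (321,245), where predicted, 30 mm over the key (324,255). The box is undisturbed. I'll approach along the key's normal.

Call:
send_rows --rows '[{"xyz": [0,0,0.008],"dr": [0,0,0],"fingers": 0},{"xyz": [0,0,0.016],"dr": [0,0,0],"fingers": 0},{"xyz": [0,0,0.022],"dr": [0,0,0],"fingers": 0},{"xyz": [0,0,0.026],"dr": [0,0,0],"fingers": 0},{"xyz": [0,0,0.027],"dr": [0,0,0],"fingers": 0},{"xyz": [0,0,0.0275],"dr": [0,0,0],"fingers": 0},{"xyz": [0,0,0.028],"dr": [0,0,0],"fingers": 0},{"xyz": [0,0,0.028],"dr": [0,0,0],"fingers": 0}]'

```text
time: 12.4
tool_pos: [0.4435, -0.122, 0.0662]
ee_rot: [-0.443, 2.901, 0.046]
ft_force: [-0.8, 0.5, -0.3]
opening: 0.0
grasp_force: 0.0
```

Call:
send_rows --rows '[{"xyz": [0,0,0.0005],"dr": [0,0,0],"fingers": 0},{"xyz": [0,0,0.001],"dr": [0,0,0],"fingers": 0},{"xyz": [0,0,0.001],"dr": [0,0,0],"fingers": 0}]'

```text
time: 12.7
tool_pos: [0.4435, -0.1219, 0.065]
ee_rot: [-0.443, 2.901, 0.047]
ft_force: [0.0, -0.7, 0.4]
opening: 0.003
grasp_force: 0.0
```

Call:
send_rows --rows '[{"xyz": [0,0,0.0005],"dr": [0,0,0],"fingers": 0},{"xyz": [0,0,0.001],"dr": [0,0,0],"fingers": 0},{"xyz": [0,0,0.001],"dr": [0,0,0],"fingers": 0}]'

```text
time: 13.0
tool_pos: [0.4438, -0.1219, 0.0641]
ee_rot: [-0.443, 2.901, 0.046]
ft_force: [-1.4, 0.1, 2.8]
opening: -0.001
grasp_force: 1.6
```

Call:
send_rows --rows '[{"xyz": [0,0,0.0004],"dr": [0,0,0],"fingers": 0},{"xyz": [0,0,0.0004],"dr": [0,0,0],"fingers": 0}]'

```text
time: 13.2
tool_pos: [0.4439, -0.1219, 0.0639]
ee_rot: [-0.443, 2.901, 0.046]
ft_force: [-3.6, 0.8, 9.2]
opening: 0.003
grasp_force: 4.3
```

About 10 N and clearly solid. I'll hold for half a second, then withdraw.

Call:
send_rows --rows '[{"xyz": [0,0,0.0001],"dr": [0,0,0],"fingers": 0},{"xyz": [0,0,0.0001],"dr": [0,0,0],"fingers": 0},{"xyz": [0,0,0.0001],"dr": [0,0,0],"fingers": 0},{"xyz": [0,0,0.0001],"dr": [0,0,0],"fingers": 0}]'

```text
time: 13.6
tool_pos: [0.4439, -0.1219, 0.0638]
ee_rot: [-0.443, 2.901, 0.046]
ft_force: [-4.7, 0.4, 10.4]
opening: 0.0
grasp_force: 5.7
```

Call:
send_rows --rows '[{"xyz": [0,0,-0.003],"dr": [0,0,0],"fingers": 0},{"xyz": [0,0,-0.012],"dr": [0,0,0],"fingers": 0},{"xyz": [0,0,-0.03],"dr": [0,0,0],"fingers": 0},{"xyz": [0,0,-0.055],"dr": [0,0,0],"fingers": 0},{"xyz": [0,0,-0.085],"dr": [0,0,0],"fingers": 0},{"xyz": [0.01,0.01,-0.11],"dr": [0,0,0],"fingers": 0},{"xyz": [0.03,0.04,-0.13],"dr": [0,0,0],"fingers": 0},{"xyz": [0.04,0.08,-0.14],"dr": [0,0,0],"fingers": 0},{"xyz": [0.04,0.12,-0.14],"dr": [0,0,0],"fingers": 0},{"xyz": [0.04,0.15,-0.14],"dr": [0,0,0],"fingers": 0},{"xyz": [0.04,0.16,-0.14],"dr": [0,0,0],"fingers": 0},{"xyz": [0.04,0.16,-0.14],"dr": [0,0,0],"fingers": 0},{"xyz": [0.04,0.16,-0.14],"dr": [0,0,0],"fingers": 0}]'

```text
time: 14.9
tool_pos: [0.3312, 0.0103, 0.1926]
ee_rot: [-0.444, 2.9, 0.046]
ft_force: [0.3, 0.0, 0.1]
opening: 0.002
grasp_force: 0.0
```

Run:
```python
from h import *
st()
f=lambda n,x,y,w,h,k: cv2.resize(viewer.snapshot(n)[y:y+h,x:x+w,::-1],None,fx=k,fy=k,interpolation=cv2.INTER_CUBIC)
cv2.imwrite("pics/d5.png",np.hstack([f("top",355,145,100,100,4),f("side",335,200,100,100,4)]))
```

```text
{'time': 14.9, 'tool_pos': [0.3312, 0.0103, 0.1926], 'ee_rot': [-0.4442, 2.9003, 0.0462], 'joint_pos': [-0.028, -0.2947, -0.7018, 0.9652, 0.0675, -0.3253], 'ft_force': [0.2792, 0.0438, 0.0977], 'opening': 0.0023, 'grasp_force': 0.0}
```

View pics/d5.png

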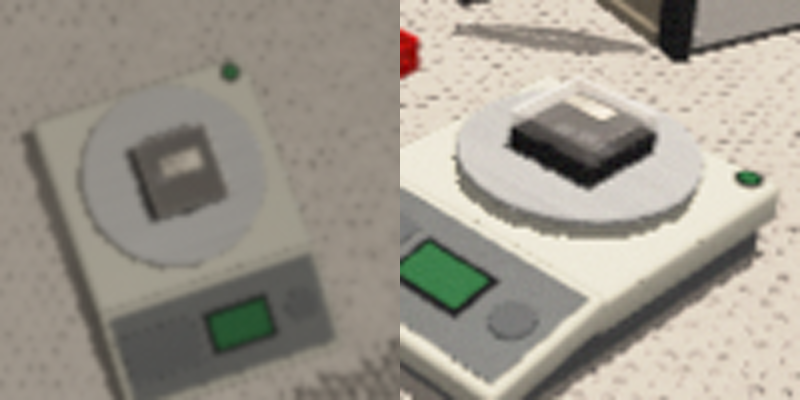

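The final view shows the box lid up at top crop (177,172), against the pan centre at (173,175), so within about 2–3 mm. The hand is clear, so I'm handing in.

```bash
python3 -c "
from station import robot
print(robot.sign_off())"
```

```text
the job is handed in; nothing more can be done
None
```

The sample box stands lid up within about 2–3 mm of the pan's middle; I then pressed the tare key to its firm stop at about 11 N for half a second, withdrew the hand and handed the job in at about 15 s (the sign-off returned no verdict).

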